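Set the label printer's selector and feed a label

ROBOT

A 6-joint arm with a two-finger parallel gripper is mounted at the origin on the work surface. World frame = base frame: x ahead of the robot, y to its left, z up, the work surface at z = 0. Lengths are in m, angles in rad, forces in N, time in s.
With the tool pointing down it reaches from about 0.375 to 0.825 m from the base axis. Payload 5.5 kg.
Tool frame: the origin (TCP) lies midway between the tips of the shut fingers; the grasp point (between the pads) lies 19 mm behind it; z points along the fingers, y is the direction in which the jaws open and shut (so a half turn about z gives the same grasp; the last joint's range is limited). The gripper opens to 85 mm and grips with 20 to 120 N. Pads are 22 mm wide; open, the fingers measure 114 mm over their backs; the gripper's body (76 mm by 85 mm) begins 54 mm behind the grasp point. The pads swing forward as they close: fully open they stand 13 mm farther back than shut.
Start: joints at [-1.126, 0.314, -0.047, 1.21, 0, 1.571], TCP at [0.258, -0.542, 0.231] pointing down, gripper open.
Joint ranges: [-2.67, 2.67], [-0.69, 1.73], [-1.03, 1.25], [-2.08, 2.16], [-1.42, 1.45], [-3.14, 3.14]. Speed limits (rad/s): [2.39, 2.39, 3.01, 3.14, 3.14, 3.14].

INTERFACE

Orientations are given as [roll, pitch, yaw] about the fixed x, y, z axes, in that order (R = Rz(yaw) Ry(pitch) Rx(roll)).
In Python, from cell import robot gives the robot as it stands.
- The arm moves only by the tool apply_moves, never from a script. Its argument "moves" is a list of rows, each a list of 4 numbers: the shift along the tool's x, y, z in mm, then the turn about the tool's z in degrees. In form: [[tx, ty, tz, twist], ...]. A call has 1 to 5 rows; each row shifts and turns the commanded pose from where the row before left it, along the tool's axes as they then stand; what a row does not reach is not made up. A row lasts 1/12 s, in which the tool goes at most 41.7 mm and 7.16 degrees, less where a joint would pass 70% of its speed; a pose out of reach is approached as far as the arm can. A call is refused whole if a number of a shift passes 41.7 or a number of a turn 7.16, either way. A call with a gripper value outside its range is refused whole. "fingers" is the closure, from 0 (fully open) to 1 (shut), set as the call begins (left out, the last holds). The fingers move at their own pace and stop on an object; the grip force is fixed at half the most. Time passes only in rows, so rows that do not move let the fingers close. It gives the time, the measured TCP pose, the force and the opening at its end, in the units of the state.
- robot.read_state(): the state, without advancing time (a new reading comes with each control period).
- robot.read_camera(name): name is "scene" or "top" or "wrist"; returns the picture (480x640x3 uint8, red, green, blue); there is no depth.
- robot.camera_params(name): a dict with "fovy" (degrees; the focal length in pixels is half the picture's height over the tangent of half this angle, whatever the lens; pixels are square), "cx", "cy" (the principal point, pixels), "world_to_cam" (4x4, takes a point from world to camera coordinates). Camera axes: x right, y down, z forward; pixel columns grow to the right and rows downward; lengths in m; the calibration is good to about 2 mm. The wrist camera is an equidistant fisheye: a pixel r from the principal point sees the ray r / f radians off the axis. A picture is of the moment at which its call begins: read the wrist's pose just before it. camera_params takes no time and is no camera call; for the wrist camera it gives the pose at the moment of the call.
- robot.finish_job(): hands the job in, once; it reports no verdict.
The state is a dict: "clock": time; "joint_pos": joint angles; "joint_vel": joint speeds; "tau": joint torques, N m; "tool_pos": TCP position; "orientation": TCP orientation; "force": force on the tool from outside, world axes, zero at the start; "ft_torque": the same for the moment, N m; "opening": finger opening in m.
Only numpy, scipy, OpenCV 4.12 (cv2) and the standard library are available. Lean on these libraries where they do the work, as an engineer would, in place of code of your own. Each camera call takes 0.05 s, during which the arm holds its last target.

TASK

Set the label printer for the next batch: with one fingertip, push the peg of the selector gently round until its pointer points at the green disc, without pinching or gripping it. Then press the blue feed button all the way down, let it come up again and leave the printer; do not press the button before the pointer is on the green disc. Leave the mug, the mandarin and the roll of labels where they are.

Things in the scene. Friction and masses are not known exactly. Their poses are not given: they have to be found in the camera images.
- printer: Light grey desktop label printer, fixed to the desk, 220 mm (x) by 240 mm (y) by 130 mm high; its flat top (the deck) is at 130 mm. Origin: centre of its underside; its front (label slot) looks along its own -x, z is up. A blue window, flush to 1 mm, is let into the far right part of the deck.
- selector (a joint): Angle of the selector, a black pointer arm that turns on the deck about a vertical axis; rad, counter-clockwise positive seen from above, 0 when the pointer looks along the printer's -x, range -1.4 to 1.4. It has no spring: friction (0.12 N m, about 2.5 N at the peg) holds it wherever it is left.
- selector_pivot (a point): Point on the selector's turning axis, at deck height (z 130 mm); it turns with the selector, its x axis looks along the pointer, z up. Around it a black hub 30 mm in diameter and 25 mm high; the arm is 12 mm wide, spans 9 to 19 mm above the deck, and its yellow point ends 63 mm from the axis.
- selector_peg (a point): Centre of the exposed yellow upright finger peg on the selector arm, 48 mm out from the pivot: 14 mm in diameter, its top 46 mm above the deck, this point 30 mm above the deck. Pushing it sideways turns the selector.
- green_disc: Green disc stuck on the deck, 24 mm in diameter, 3 mm high, fixed; origin at the centre of its underside, on the deck, 75 to 110 mm from the selector's axis. The setting wanted now. It may lie on either side of the pointer.
- red_disc: Red disc, the same size, stuck on the deck on the other side of the pointer: the setting for another batch, not wanted now.
- feed (a joint): Travel of the blue feed button, m: 0 up, 0.006 fully down (5 N); it springs back when let go.
- feed_top (a point): Centre of the top of the blue feed button (26 mm in diameter) in a grey housing on the near right corner of the deck; it is pressed straight down.
- mug: White mug, loose, 76 mm in diameter, 95 mm high, with a handle, on the desk left of the printer; origin at the centre of its underside. Not to be moved.
- mandarin: Mandarin, loose, 68 mm in diameter, 53 mm high, on the desk right of the printer; origin at the centre of its underside. Not to be moved.
- roll: Roll of white labels, loose, standing on end on the deck over the blue window, 60 mm in diameter, 40 mm high; origin at the centre of its underside. Not to be moved.

How it is judged:
On the way, in this order (a step that is already met when the one before it is completed fails the run):
1. the pointer points at the green disc (y of green_disc in the frame of selector_pivot between -0.012 and 0.012 m and x of green_disc in the frame of selector_pivot above 0.03 m), for 0.2 s.
2. the feed button is pressed down (value of joint feed above 0.0045 m), for 0.05 s.
At the end, for the whole second after the job is handed in: The pointer is at rest and the line along it passes over the green disc (within 12 mm of its centre); after that was so the feed button was pressed (at least 4.5 of its 6 mm) and it is up again (within 1.5 mm) (all of step 1 and value of joint feed below 0.0015 m and velocity of joint selector between -0.05 and 0.05 rad/s); the robot touches nothing.
It fails at once if the feed button is pressed while the pointer is off the green disc (more than 14 mm from its centre) (value of joint feed above 0.003 m and (y of green_disc in the frame of selector_pivot above 0.014 m or y of green_disc in the frame of selector_pivot below -0.014 m)).
It fails at once if the selector is squeezed or forced (over 25 N from the fingers) (contact force between the fingers and selector above 25 N).
It fails at once if the mug is moved by more than 15 mm (distance of mug from where it was at the start of the episode above 0.015 m).
It fails at once if the mandarin is moved by more than 15 mm (distance of mandarin from where it was at the start of the episode above 0.015 m).
It fails at once if the roll of labels is moved by more than 15 mm (distance of roll from where it was at the start of the episode above 0.015 m).
It also fails if it takes over 51 s, if anything falls off the work surface, if the arm or the gripper's body presses on something with over 40 N, if the wrist force passes 120 N, or if a joint passes its speed limit or range.

## Working session

There is one attempt and no reset: what is moved stays moved. The work goes in short steps, Python scripts to look and compute and a tool call to move; the robot and the scene stay as the last step left them, time stands still between calls to the robot, and variables do not carry over. Pictures are saved under pics/ and viewed, and the job is handed in when it is done.

Besides the shell and the picture viewer there is one more tool, called after "Request:" as name(argument=value, ...), one argument or row to a line, values as JSON. apply_moves: Moves the arm, as the interface text tells. Its arguments: {"type":"object","properties":{"moves":{"type":"array"},"fingers":{"type":"number"}},"required":["moves"]}

```bash
mkdir -p pics; python3 - <<'E'
from cell import robot
import cv2
print(robot.read_state())
for n in ("top","scene"):
    im=robot.read_camera(n); cv2.imwrite(f"pics/{n}0.png",im[:,:,::-1]); p=robot.camera_params(n); print(n,p)
E
```

```text
{'clock': 0.0, 'joint_pos': array([-1.12600711e+00,  3.14225273e-01, -4.81060800e-02,  1.21023054e+00,
        1.98204103e-05,  1.57082085e+00]), 'joint_vel': array([-0.00025665,  0.00224196,  0.00046201,  0.00059004,  0.00077994,
        0.00051697]), 'tau': array([ 2.76985316e-03, -5.39588606e+01,  3.39748120e+01,  1.92688394e-02,
       -7.24350798e-05, -1.88211686e-05]), 'tool_pos': array([ 0.25790467, -0.54106871,  0.23042321]), 'orientation': array([-3.13982709e+00, -1.97770880e-05,  4.44764661e-01]), 'force': array([ 0.55590459,  0.32147974, -0.18782249]), 'ft_torque': array([0.04051908, 0.03977514, 0.02280241]), 'opening': 0.08559357833565566}
top {'fovy': 52.3494853152849, 'cx': 316.6337766224563, 'cy': 237.66897611234933, 'world_to_cam': array([[-5.76278649e-03, -9.99982994e-01, -8.95326070e-04,
         6.92621643e-02],
       [-9.89102807e-01,  5.83179972e-03, -1.47110932e-01,
         6.30989383e-01],
       [ 1.47113652e-01,  3.78006383e-05, -9.89119594e-01,
         9.20798648e-01],
       [ 0.00000000e+00,  0.00000000e+00,  0.00000000e+00,
         1.00000000e+00]])}
scene {'fovy': 52.24554339263007, 'cx': 317.1658577660603, 'cy': 242.3700075357948, 'world_to_cam': array([[-0.85843971,  0.51289227,  0.00477336,  0.46190381],
       [ 0.29106945,  0.49479024, -0.81881695, -0.11980711],
       [-0.42232669, -0.70151561, -0.57403486,  1.43193449],
       [ 0.        ,  0.        ,  0.        ,  1.        ]])}
```

View pics/top0.png

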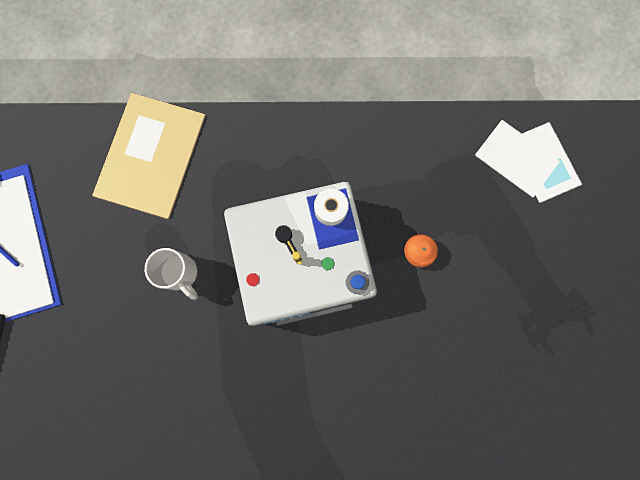

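View pics/scene0.png

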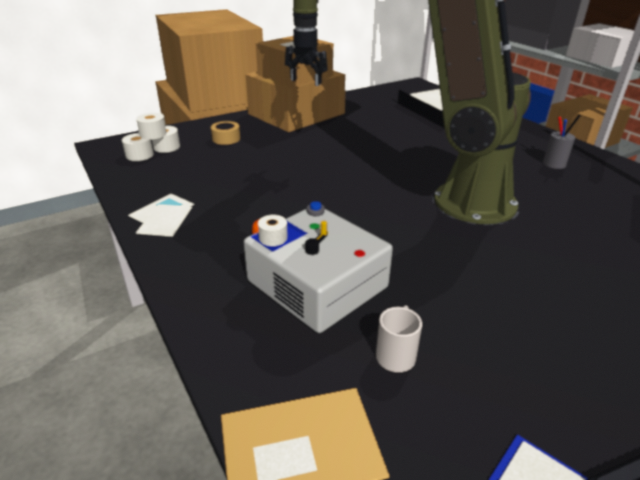

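```bash
python3 - <<'E'
import cv2
im=cv2.imread("pics/top0.png")
cv2.imwrite("pics/top0z.png",cv2.resize(im[130:330,240:490],None,fx=3,fy=3,interpolation=cv2.INTER_CUBIC))
E
```

```text
(no output)
```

View pics/top0z.png

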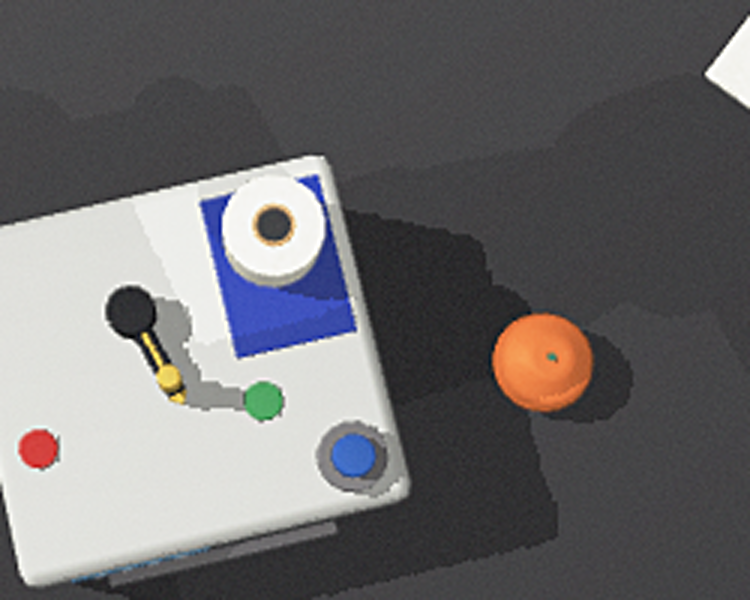

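The top view shows hub at about (283,234), peg top (296,256), green disc (328,264), button (358,282), roll (331,205), mandarin (421,251) and red disc (253,280).

```bash
cat > h.py <<'E'
import numpy as np
from cell import robot
def proj_inv(name,u,v,z):
    p=robot.camera_params(name);f=240/np.tan(np.radians(p['fovy']/2));W=p['world_to_cam']
    R=W[:3,:3];t=W[:3,3];c=-R.T@t;d=R.T@np.array([(u-p['cx'])/f,(v-p['cy'])/f,1.])
    return c+d*(z-c[2])/d[2]
def proj(name,X):
    p=robot.camera_params(name);f=240/np.tan(np.radians(p['fovy']/2));W=p['world_to_cam']
    q=W[:3,:3]@np.array(X)+W[:3,3]; return q[0]/q[2]*f+p['cx'],q[1]/q[2]*f+p['cy']
E
python3 - <<'E'
from h import *
c=lambda u,v,z:proj_inv("top",240+(u+.5)/3-.5,130+(v+.5)/3-.5,z)
P=c(130,311,.155);G=c(264,401,.133);g=c(169,377,.176);T=c(178,398,.149)
B=[c(354,455,z) for z in(.14,.15,.16)]
print("piv",P,"peg",g,"tip",T,"green",G,"btn",B,"roll",c(274,223,.17),"mand",c(543,362,.027),"red",c(39,449,.133))
print("corners",c(408,493,.13),c(325,158,.13),c(30,583,.13))
d=lambda a:(np.hypot(*(a-P)[:2]),np.degrees(np.arctan2(*(a-P)[1::-1])))
print(d(g),d(T),d(G))
for n in np.linspace(.135,.17,8): print(n,proj("scene",c(354,455,n)))
E
python3 - <<'E'
import cv2
im=cv2.imread("pics/scene0.png")
cv2.imwrite("pics/scene0z.png",cv2.resize(im[190:330,230:400],None,fx=4,fy=4,interpolation=cv2.INTER_CUBIC))
E
```

```text
piv [0.62333612 0.12471536 0.155     ] peg [0.58191739 0.10092476 0.176     ] tip [0.57255185 0.09680379 0.149     ] green [0.57202016 0.04611292 0.133     ] btn [array([ 0.53918118, -0.00637797,  0.14      ]), array([ 0.53860074, -0.00554519,  0.15      ]), array([ 0.5380203 , -0.00471241,  0.16      ])] roll [0.67225751 0.04018262 0.17      ] mand [ 0.60729015 -0.14378986  0.027     ] red [0.54422675 0.17989279 0.133     ]
corners [ 0.51710445 -0.03880855  0.13      ] [0.72157891 0.00727899 0.13      ] [0.46583347 0.18451363 0.13      ]
(np.float64(0.04776508834067995), np.float64(-150.1272748615011)) (np.float64(0.05794909319820383), np.float64(-151.20634014122984)) (np.float64(0.09387049512267823), np.float64(-123.13869146969212))
0.135 (np.float64(315.41813473432103), np.float64(209.19743097388135))
0.14 (np.float64(315.6244717888295), np.float64(207.38499937777797))
0.14500000000000002 (np.float64(315.8319235832883), np.float64(205.5627760847238))
0.15000000000000002 (np.float64(316.04049917577214), np.float64(203.73068153004408))
0.155 (np.float64(316.25020772276), np.float64(201.88863528469506))
0.16 (np.float64(316.46105848047546), np.float64(200.03655604349376))
0.165 (np.float64(316.6730608062482), np.float64(198.17436161315578))
0.17 (np.float64(316.8862241598988), np.float64(196.30196890013573))
```

View pics/scene0z.png

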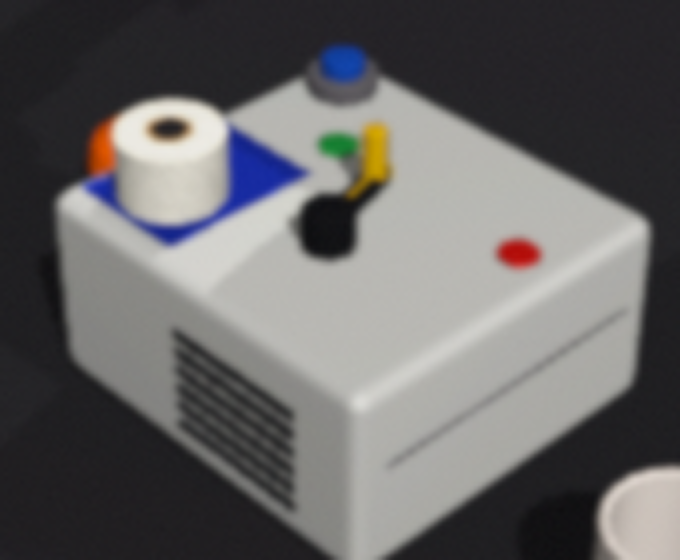

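Request:
apply_moves(
  moves=[
    [28,-24,0,0],
    [28,-24,0,0],
    [28,-24,0,0],
    [28,-24,0,0],
    [28,-24,0,0],
  ],
  fingers=1,
)

```text
clock: 0.52
tool_pos: [0.333, -0.3713, 0.2308]
orientation: [-3.141, 0.0, 0.444]
force: [0.4, -0.3, 0.4]
opening: 0.0257
```

Request:
apply_moves(
  moves=[
    [28,-24,0,0],
    [28,-24,0,0],
    [28,-24,0,0],
    [28,-24,0,0],
    [28,-24,0,0],
  ],
)

```text
clock: 0.93
tool_pos: [0.4077, -0.2027, 0.2311]
orientation: [-3.141, 0.0, 0.445]
force: [1.4, -0.5, 0.5]
opening: 0.0001
```

Request:
apply_moves(
  moves=[
    [28,-24,0,0],
    [28,-24,0,0],
    [28,-24,0,0],
    [28,-24,0,0],
    [28,-24,0,0],
  ],
)

```text
clock: 1.35
tool_pos: [0.4825, -0.0341, 0.2311]
orientation: [-3.142, 0.0, 0.445]
force: [0.3, -0.7, 0.3]
opening: 0.0
```

Request:
apply_moves(
  moves=[
    [28,-24,0,0],
    [28,-24,0,0],
    [28,-24,0,0],
    [28,-24,0,0],
    [26,-20,0,0],
  ],
)

```text
clock: 1.77
tool_pos: [0.5572, 0.1305, 0.2309]
orientation: [-3.141, 0.001, 0.446]
force: [1.1, -0.7, 0.5]
opening: 0.0001
```

Request:
apply_moves(
  moves=[
    [0,0,0,-6],
    [0,0,0,-6],
    [0,0,0,-5.5],
    [0,0,0,0],
  ],
)

```text
clock: 2.1
tool_pos: [0.5567, 0.1285, 0.2307]
orientation: [-3.141, 0.001, 0.753]
force: [-0.6, -0.4, 0.2]
opening: -0.0002
```

```bash
python3 - <<'E'
from h import *
import cv2
print(robot.read_state()['tool_pos'],robot.read_state()['orientation'])
im=robot.read_camera("wrist"); cv2.imwrite("pics/w1.png",im[:,:,::-1])
im=robot.read_camera("scene")[:,:,::-1]; cv2.imwrite("pics/s1.png",cv2.resize(im[100:330,200:450],None,fx=3,fy=3))
E
```

```text
[0.55673024 0.12846944 0.23065485] [-3.14099010e+00  1.10012822e-03  7.53261795e-01]
```

View pics/w1.png

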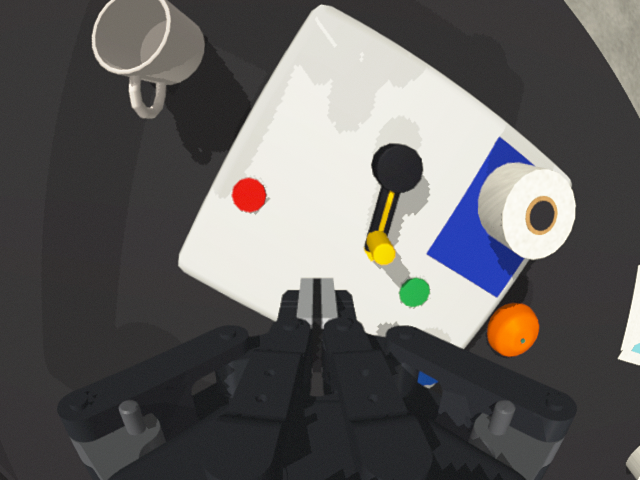

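View pics/s1.png

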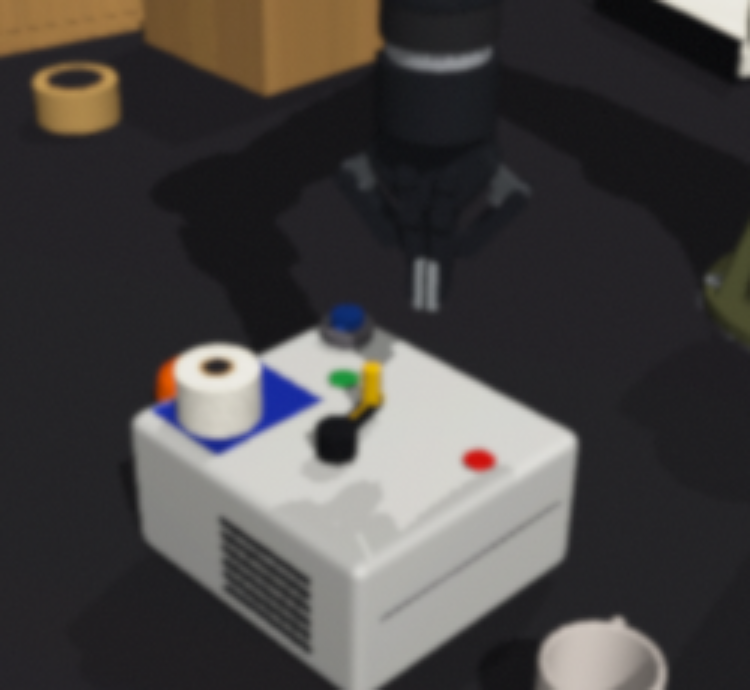

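The wrist view shows the shut fingertip left of the peg and aligned with it, with the peg top at about (383,254) and green disc (415,292). Next I descend beside the peg.

Request:
apply_moves(
  moves=[
    [0,0,14,0],
    [0,0,14,0],
    [0,0,14,0],
    [0,0,14,0],
    [0,0,14,0],
  ],
)

```text
clock: 2.62
tool_pos: [0.5569, 0.1278, 0.1607]
orientation: [-3.142, -0.0, 0.747]
force: [-0.5, -1.0, 0.5]
opening: -0.0
```

Request:
apply_moves(
  moves=[
    [0,3,0,0],
    [0,3,0,0],
    [0,3,0,0],
    [0,3,0,0],
    [0,0,0,0],
  ],
)

```text
clock: 3.03
tool_pos: [0.5664, 0.119, 0.1624]
orientation: [3.14, -0.002, 0.749]
force: [0.8, -0.8, -0.3]
opening: 0.0001
```

```bash
python3 - <<'E'
from h import *
import cv2
print(robot.read_state()['tool_pos'],robot.read_state()['force'])
im=robot.read_camera("wrist"); cv2.imwrite("pics/w2.png",im[:,:,::-1])
im=robot.read_camera("scene")[:,:,::-1]; cv2.imwrite("pics/s2.png",cv2.resize(im[190:330,230:400],None,fx=4,fy=4))
E
```

```text
[0.56644641 0.11895859 0.16235372] [ 0.77417855 -0.78940451 -0.30801394]
```

View pics/w2.png

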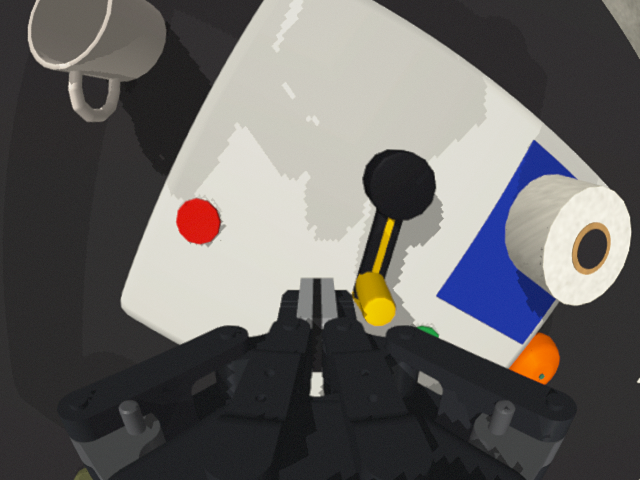

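View pics/s2.png

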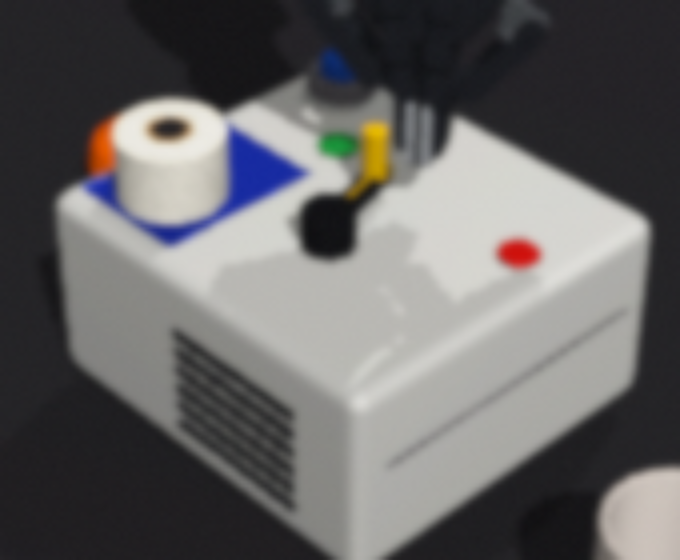

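The fingertip is beside the peg at peg height, with a gap of a few mm and the roll clear. Pushing gently.

Request:
apply_moves(
  moves=[
    [0,2,0,0],
    [0,2,0,0],
    [0,2,0,0],
    [0,2,0,0],
    [0,0,0,0],
  ],
)

```text
clock: 3.55
tool_pos: [0.5702, 0.1135, 0.1612]
orientation: [-3.14, 0.001, 0.75]
force: [-2.7, 0.6, 1.7]
opening: -0.0003
```

Request:
apply_moves(
  moves=[
    [0,2,0,0],
    [0,2,0,0],
    [0,2,0,0],
    [0,2,0,0],
    [0,0,0,0],
  ],
)

```text
clock: 3.97
tool_pos: [0.5762, 0.1073, 0.161]
orientation: [-3.142, 0.001, 0.75]
force: [-1.7, 0.6, -0.3]
opening: -0.0001
```

Request:
apply_moves(
  moves=[
    [0,2,0,0],
    [0,2,0,0],
    [0,2,0,0],
    [0,0,0,0],
  ],
)

```text
clock: 4.3
tool_pos: [0.5807, 0.1029, 0.1612]
orientation: [3.141, -0.0, 0.75]
force: [-2.1, 0.8, -0.9]
opening: -0.0003
```

```bash
python3 - <<'E'
from h import *
import cv2
print(robot.read_state()['tool_pos'],robot.read_state()['force'])
im=robot.read_camera("wrist"); cv2.imwrite("pics/w3.png",im[:,:,::-1])
E
```

```text
[0.58066316 0.1029474  0.1612342 ] [-2.14667087  0.76528825 -0.9134706 ]
```

View pics/w3.png

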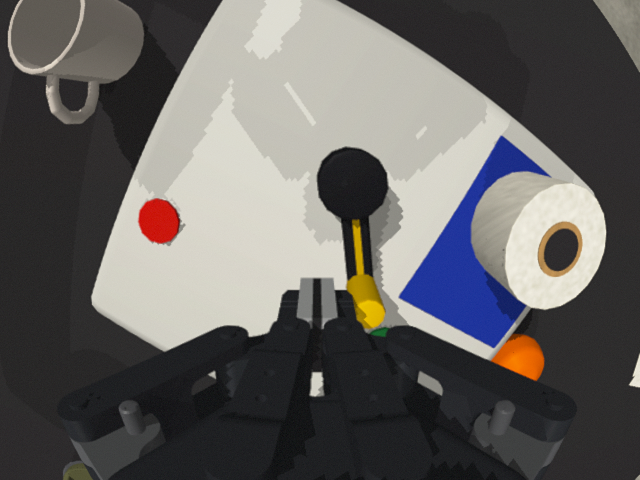

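```bash
cat >> h.py <<'E'
def winv(u,v,z):
    p=robot.camera_params("wrist");f=240/np.tan(np.radians(p['fovy']/2));W=p['world_to_cam'];R=W[:3,:3];c=-R.T@W[:3,3]
    a=np.array([u-p['cx'],v-p['cy']]);r=np.hypot(*a);th=r/f
    d=R.T@np.array([*(a/r*np.sin(th)),np.cos(th)]);return c+d*(z-c[2])/d[2]
E
python3 - <<'E'
from h import *
import cv2
P=winv(352,178,.155);g=winv(371,317,.176);R=winv(159,221,.133)
print(P,g,R,np.degrees(np.arctan2(*(g-P)[1::-1])),np.hypot(*(g-P)[:2]))
im=robot.read_camera("top")[:,:,::-1]; cv2.imwrite("pics/t3.png",cv2.resize(im[190:310,230:390],None,fx=5,fy=5,interpolation=cv2.INTER_CUBIC))
E
```

```text
[0.62555396 0.12565365 0.155     ] [0.59269053 0.08533791 0.176     ] [0.54466036 0.17855824 0.133     ] -129.1852448971875 0.052013122090565495
```

View pics/t3.png

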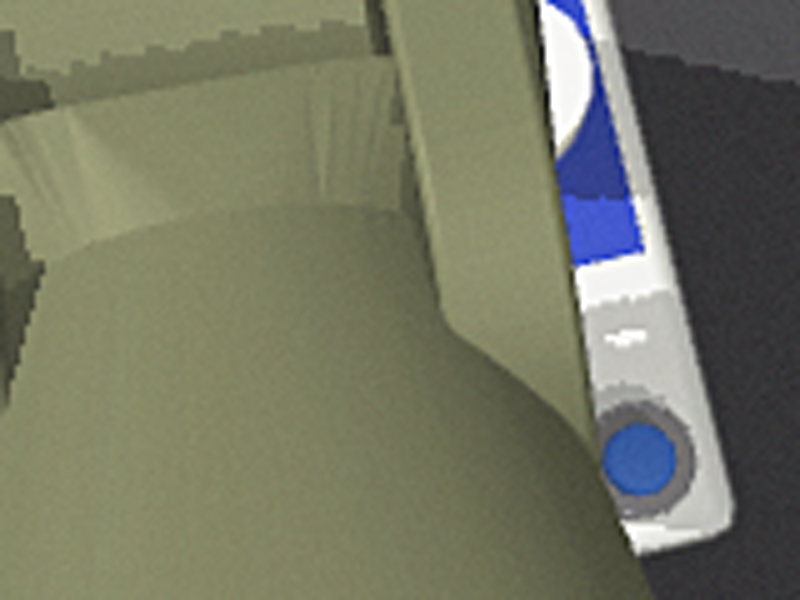

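The top view is blocked by the arm. The wrist view puts the pointer at about -130°, against a target of -123°. I push another 6 mm, back off and measure.

Request:
apply_moves(
  moves=[
    [0,2,0,0],
    [0,2,0,0],
    [0,2,0,0],
    [0,0,0,0],
  ],
)

```text
clock: 4.73
tool_pos: [0.5849, 0.0989, 0.1614]
orientation: [3.141, -0.001, 0.75]
force: [-2.1, 2.1, -1.6]
opening: -0.0001
```

Request:
apply_moves(
  moves=[
    [0,-5,0,0],
    [0,-10,0,0],
    [0,0,-20,0],
    [0,0,-30,0],
    [0,0,-20,0],
  ],
)

```text
clock: 5.15
tool_pos: [0.574, 0.1104, 0.2334]
orientation: [3.14, -0.001, 0.751]
force: [-0.3, 0.1, 0.2]
opening: -0.0003
```

Request:
apply_moves(
  moves=[
    [-15,-10,0,0],
    [-15,-10,0,0],
    [0,0,0,0],
    [0,0,0,0],
  ],
)

```text
clock: 5.48
tool_pos: [0.5381, 0.1043, 0.232]
orientation: [3.141, -0.001, 0.751]
force: [0.4, -0.3, 0.7]
opening: 0.0003
```

```bash
python3 - <<'E'
from h import *
import cv2
print(robot.read_state()['tool_pos'],robot.read_state()['force'])
im=robot.read_camera("wrist"); cv2.imwrite("pics/w4.png",im[:,:,::-1])
cv2.imwrite("pics/w4z.png",cv2.resize(im[80:320,280:540,::-1],None,fx=2.5,fy=2.5,interpolation=cv2.INTER_CUBIC))
E
```

```text
[0.53810626 0.10433106 0.23195459] [ 0.39839872 -0.2965649   0.68457814]
```

View pics/w4z.png

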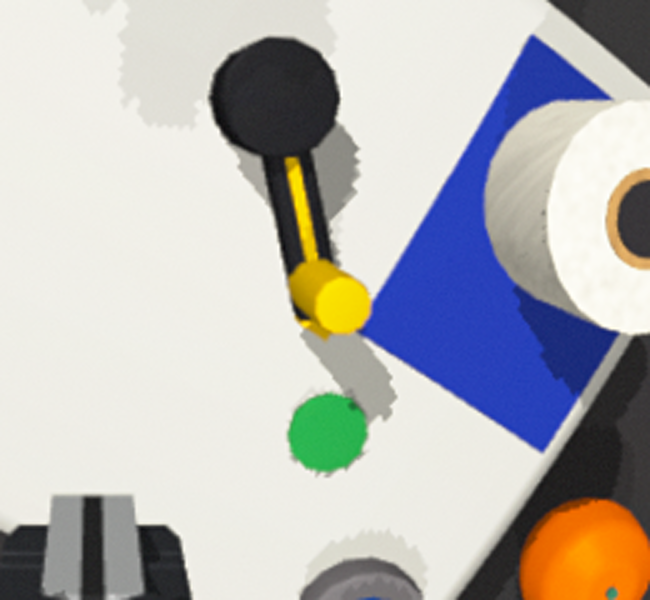

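```bash
python3 - <<'E'
from h import *
c=lambda u,v,z:winv(280+(u+.5)/2.5-.5,80+(v+.5)/2.5-.5,z)
P=c(279,95,.155);g=c(342,305,.176);G=c(327,432,.133);T=c(317,336,.144);S1=c(291,160,.149);S2=c(312,258,.149)
B=c(360,585,.15)
a=lambda p,q:np.degrees(np.arctan2(*(q-p)[1::-1]))
print(P,g,G,T,np.hypot(*(g-P)[:2]),np.hypot(*(G-P)[:2]))
print("peg",a(P,g),"tip",a(P,T),"stripe",a(S1,S2),"green",a(P,G))
E
```

```text
[0.62406957 0.12402205 0.155     ] [0.59791506 0.08372942 0.176     ] [0.57241028 0.04578137 0.133     ] [0.58923196 0.07187514 0.144     ] 0.048037007012448785 0.09375652953054008
peg -122.98816305332097 tip -123.74555752018438 stripe -122.63827553116246 green -123.43523800205713
```

The crop shows hub top (279,95), peg (342,305) and green disc (327,432). The pointer is at -123.0° and the green disc at -123.4°, so it is on target (under 2 mm off). Now to the button.

Request:
apply_moves(
  moves=[
    [-25,27,0,0],
    [-25,27,0,0],
    [-25,27,0,0],
    [0,0,0,0],
  ],
)

```text
clock: 5.87
tool_pos: [0.5395, -0.0114, 0.2312]
orientation: [3.139, 0.002, 0.745]
force: [-1.0, 0.6, 0.2]
opening: 0.0001
```

Request:
apply_moves(
  moves=[
    [0,0,20,0],
    [0,0,20,0],
    [0,0,20,0],
    [0,0,8,0],
    [0,0,0,0],
  ],
)

```text
clock: 6.28
tool_pos: [0.5377, -0.006, 0.1611]
orientation: [-3.139, 0.003, 0.75]
force: [-0.7, 0.4, -0.5]
opening: 0.0002
```

```bash
python3 - <<'E'
from h import *
import cv2
print(robot.read_state()['tool_pos'],robot.read_state()['force'])
im=robot.read_camera("scene")[:,:,::-1]; cv2.imwrite("pics/s5.png",cv2.resize(im[150:270,250:400],None,fx=5,fy=5,interpolation=cv2.INTER_CUBIC))
im=robot.read_camera("wrist"); cv2.imwrite("pics/w5.png",im[:,:,::-1])
E
```

```text
[ 0.53771951 -0.00602824  0.16110004] [-0.65902183  0.41762978 -0.49361876]
```

View pics/s5.png

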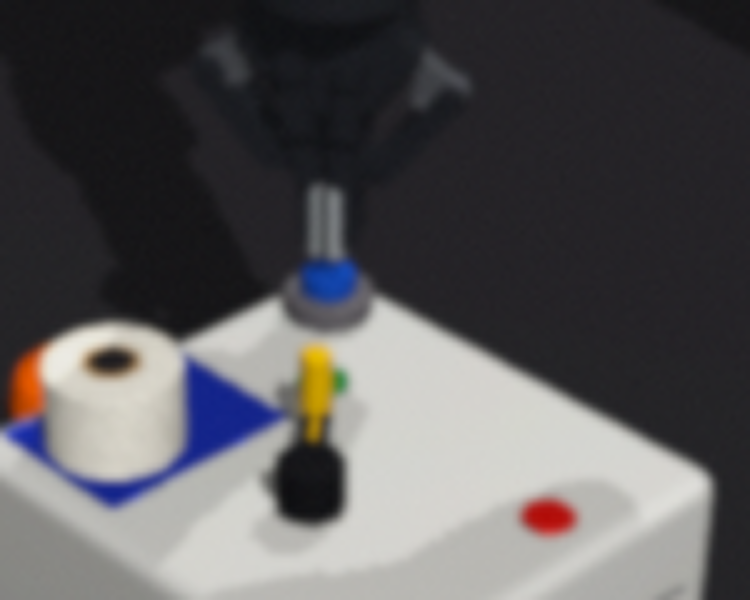

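View pics/w5.png

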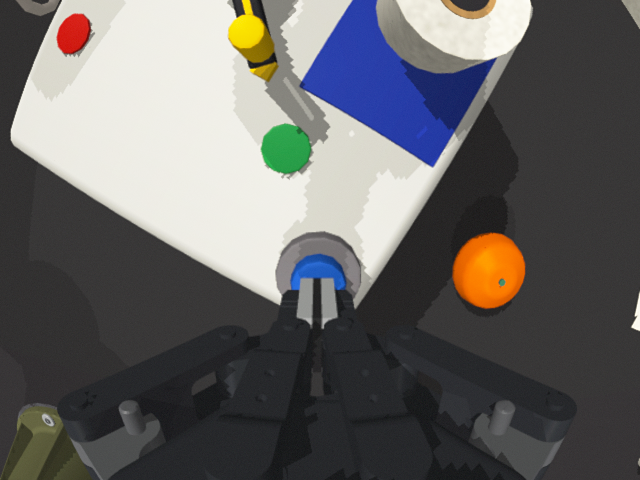

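The fingertip is centred above the blue button at (318,270), and the pointer still aims at the green disc at (286,149). Now pressing.

Request:
apply_moves(
  moves=[
    [0,0,4,0],
    [0,0,3,0],
    [0,0,2,0],
    [0,0,2,0],
    [0,0,0,0],
  ],
)

```text
clock: 6.8
tool_pos: [0.5388, -0.0063, 0.1522]
orientation: [3.142, 0.0, 0.75]
force: [-0.3, 0.4, -0.2]
opening: 0.0001
```

Request:
apply_moves(
  moves=[
    [0,0,1.5,0],
    [0,0,1.5,0],
    [0,0,0,0],
  ],
)

```text
clock: 7.05
tool_pos: [0.539, -0.0063, 0.1494]
orientation: [3.141, -0.0, 0.75]
force: [-0.9, 0.0, 3.0]
opening: 0.0001
```

Request:
apply_moves(
  moves=[
    [0,0,1.5,0],
    [0,0,1.5,0],
    [0,0,1,0],
    [0,0,0,0],
  ],
)

```text
clock: 7.38
tool_pos: [0.539, -0.0063, 0.146]
orientation: [3.141, -0.0, 0.75]
force: [-2.7, 0.7, 7.8]
opening: 0.0003
```

Request:
apply_moves(
  moves=[
    [0,0,1,0],
    [0,0,1,0],
    [0,0,0,0],
    [0,0,0,0],
  ],
)

```text
clock: 7.72
tool_pos: [0.5392, -0.0063, 0.1458]
orientation: [3.14, -0.001, 0.75]
force: [-8.4, 0.7, 21.7]
opening: -0.0001
```

Hard stop at 21.7 N. Checking the view before release.

```bash
python3 - <<'E'
from h import *
import cv2
print(robot.read_state()['tool_pos'],robot.read_state()['force'])
im=robot.read_camera("scene")[:,:,::-1]; cv2.imwrite("pics/s6.png",cv2.resize(im[180:240,280:360],None,fx=8,fy=8,interpolation=cv2.INTER_CUBIC))
E
```

```text
[ 0.5391723  -0.00633394  0.14575271] [-8.44064811  0.72610313 21.70571254]
```

View pics/s6.png

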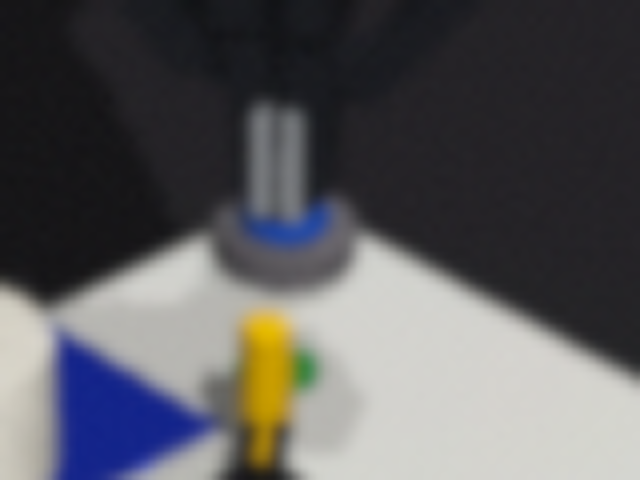

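The button (285,230) is pressed down, nearly flush with its housing. Releasing.

Request:
apply_moves(
  moves=[
    [0,0,-4,0],
    [0,0,-8,0],
    [0,0,-30,0],
    [0,0,-35,0],
    [0,0,-20,0],
  ],
)

```text
clock: 8.18
tool_pos: [0.5396, -0.0064, 0.2432]
orientation: [3.14, -0.002, 0.75]
force: [1.5, 0.2, 0.5]
opening: -0.0001
```

Request:
apply_moves(
  moves=[
    [-35,15,0,0],
    [-35,15,0,0],
    [-10,30,0,0],
    [0,0,0,0],
    [0,0,0,0],
  ],
)

```text
clock: 8.6
tool_pos: [0.5214, -0.1059, 0.2401]
orientation: [-3.141, -0.0, 0.748]
force: [0.4, -0.3, -0.5]
opening: -0.0001
```

```bash
python3 - <<'E'
from h import *
import cv2
print(robot.read_state()['tool_pos'],robot.read_state()['force'])
im=robot.read_camera("scene")[:,:,::-1]; a=cv2.resize(im[180:300,240:400],None,fx=5,fy=5,interpolation=cv2.INTER_CUBIC);cv2.imwrite("pics/s7.png",a)
im=robot.read_camera("top")[:,:,::-1]; cv2.imwrite("pics/t7.png",cv2.resize(im[130:330,240:490],None,fx=3,fy=3,interpolation=cv2.INTER_CUBIC))
E
```

```text
[ 0.521375   -0.10593237  0.24006481] [ 0.42249224 -0.25036272 -0.4553256 ]
```

View pics/s7.png

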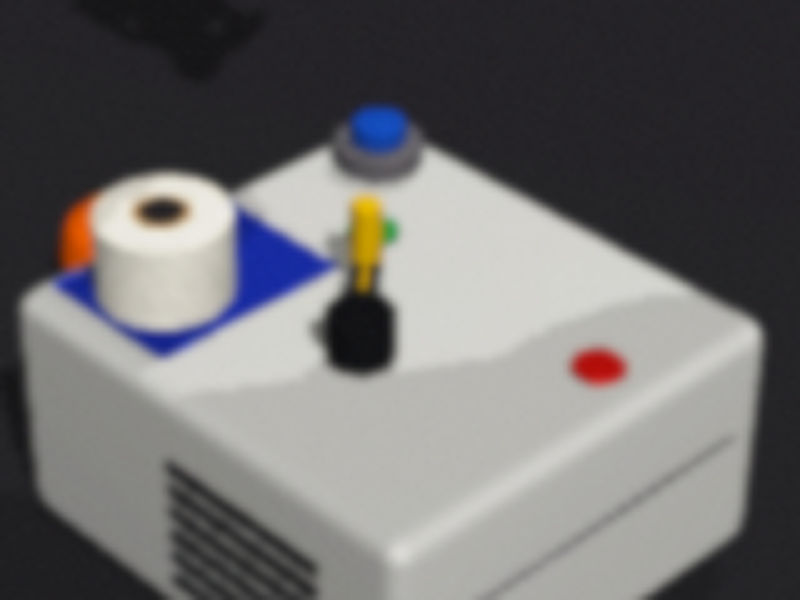

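View pics/t7.png

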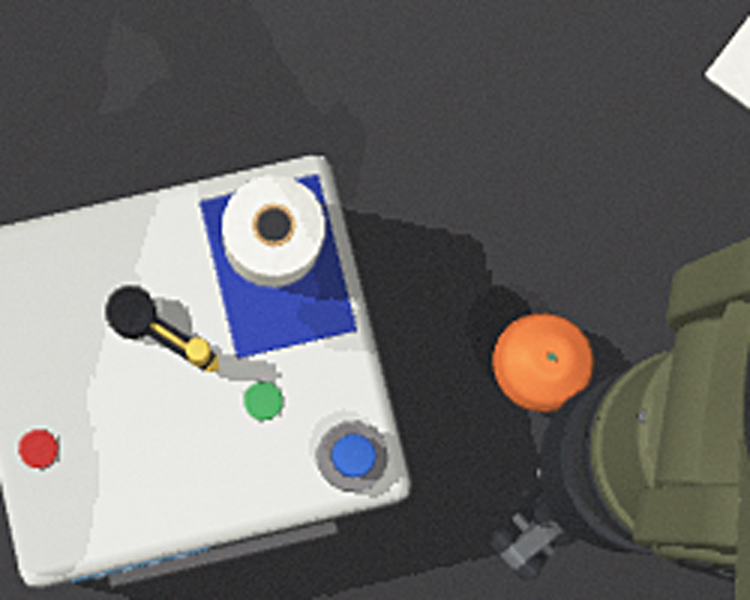

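```bash
python3 - <<'E'
from h import *
c=lambda u,v,z:proj_inv("top",240+(u+.5)/3-.5,130+(v+.5)/3-.5,z)
P=c(130,311,.155);G=c(264,401,.133);g=c(199,350,.176);T=c(211,367,.144)
a=lambda q:np.degrees(np.arctan2(*(q-P)[1::-1]))
d=lambda q:1e3*np.hypot(*(G-P)[:2])*np.sin(np.radians(a(G)-a(q)))
print(a(g),a(T),a(G),d(g),d(T)); print(robot.finish_job())
E
```

```text
-122.50884613082047 -124.14556738067465 -123.13869146969212 -1.0318858305532537 1.6495294491189314
the job is handed in; nothing more can be done
None
```

I set the selector to the green disc and pressed the feed button once. I handed the job in at about 9 s of the 51 s allowed. No verdict comes back, so what follows is my own last checks.

- **Selector:** I pushed the peg round about 27° with the shut fingertip, without gripping it. The measured force at the wrist was about 3 N. The last top view put the pointer line about 1–2 mm from the disc's centre, against the 12 mm allowed. The peg and the tip erred in opposite directions, so the error is probably near zero. The wrist view had agreed.
- **Feed button:** I pressed it to its hard stop, with 22 N vertical on the wrist. The picture showed it nearly flush with its housing. After release the pictures showed it up again.
- **Other objects:** The roll and the mandarin show no shift in the before and after top views. The mug was outside the last crop, but the arm worked well clear of it.
- **Arm:** At hand-in it was beside the printer at z = 0.24 m, and the force reading was near zero, so it was touching nothing.

No check failed. The top camera was blocked by the arm during the push, so I measured with the wrist camera after backing off.

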